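# Check a 15-tooth gear against the master on the roll tester

### The job

Three spare drive gears from the tube mixers, with 11, 15 and 19 teeth, lie mixed up in the gear rack. Sort out the 15-tooth one (the middle size) and lay its arbor in the open V bearings of the roll tester, fully down with its teeth in mesh with the steel master gear. Then run the pair to check it: swing the tester's crank from the top over to the right until the arm is level, leaving the gear in its bearings and the other two gears in the rack.

Things in the scene. Friction and masses are not known exactly. Their poses are not given: they have to be found in the camera images.
- tester: Roll tester, fixed. Base 150 x 210 x 12 mm, two upright aluminium end plates 10 mm thick and 96 mm apart inside. Origin: centre of the base's underside; x along the gear axes (away from the robot at yaw 0), y left, z up. Left half: an open V bearing in each end plate. Right half: steel master gear in closed bearings, crank in front (-x). The master turns easily, so a gear coming down finds its mesh
- test_seat (a point): Where the gear's centre lies once its arbor is fully down in both Vs: midway between the end plates, 64 mm above the worktop. Axes as the tester's. The Vs centre on it, 49 mm wide at their tops 20 mm above it, and guide an arbor in; up to 8 mm off along the arbor is fine. Master axis 70.6 mm to the right (-y): right for 15 teeth; 11 do not reach it, 19 ride up on it
- master_gear (a joint): Angle (rad) of the master gear (steel, 20 teeth, 88 mm over the tips) and its crank: 0 with the arm straight up, growing as the handle swings to the right (-y of the tester, clockwise seen from the robot), pi/2 with the arm level to the right; no stops; stays where it is left (about 2 N at the handle turns it)
- master_axis (a point): Point on the axis of master gear and crank, midway between the end plates, 64 mm above the worktop. Axes as the tester's
- crank_handle (a point): Centre of the crank's black round handle, 17 mm thick and 44 mm long, which lies along the tester's x axis and spins freely on its pin. It runs on a circle of 42 mm radius about the master's axis, 103 mm in front (-x) of master_axis; open space above and beside it
- gear_rack: Grey plastic rack, fixed, 116 x 276 x 70 mm: two V-notched plates, 96 mm apart inside, that carry the arbors of three gears side by side, 92 mm apart along its y. Origin: centre of its underside; x along the arbors, z up
- gear_15_centre (a point): Centre of the 15-tooth gear, the one to check: white wheel 20 mm wide, 68 mm over the tips, in the middle of a steel arbor 12 mm thick, 130 mm long; 54 mm high in the rack. x along the arbor, either end may go first. Pinch its flat faces (20 mm) from above, fingertips 10 mm or more above the arbor to clear the hub (19 mm thick) and collars (18 mm thick, 33 to 40 mm from the centre). 0.2 kg
- gear_11_centre (a point): Centre of the 11-tooth gear: same arbor and width, 52 mm over the tips. It stays in the rack
- gear_19_centre (a point): Centre of the 19-tooth gear: same arbor and width, 84 mm over the tips. It stays in the rack
- timer: White bench timer, 62 x 66 x 18 mm, lying by; origin at the centre of its underside
- tape_roll: Roll of masking tape, 100 mm across, 25 mm high, lying by; origin at the centre of its underside

How it is judged (in metres and radians):
On the way, in this order (a step that is already met when the one before it is completed fails the run):
1. the 15-tooth gear lies fully down in both V bearings, in mesh with the master, let go (distance between gear_15_centre and test_seat below 0.0105 m and z of gear_15_centre in the frame of test_seat below 0.003 m and y of gear_15_centre in the frame of test_seat between -0.003 and 0.003 m and angle between the x axis of gear_15_centre and the x axis of test_seat, either way round below 0.05 rad and contact force between the fingers and gear_15 below 0.1 N), for 0.2 s.
2. the crank is swung over to the right to level (within 17 degrees) with the gear down in its bearings (value of joint master_gear above 1.27 rad and distance between gear_15_centre and test_seat below 0.0105 m and z of gear_15_centre in the frame of test_seat below 0.003 m), for 0.1 s.
At the end, for the whole second after the job is handed in: The 15-tooth gear rests in the V bearings in mesh (centre within 3 mm in height and sideways, 10 mm along the arbor; arbor within 3 degrees); the crank stands level to the right or further (at most 20 degrees short); the other gears are in their places in the rack (12 mm) (distance between gear_15_centre and test_seat below 0.0105 m and z of gear_15_centre in the frame of test_seat below 0.003 m and y of gear_15_centre in the frame of test_seat between -0.003 and 0.003 m and angle between the x axis of gear_15_centre and the x axis of test_seat, either way round below 0.05 rad and value of joint master_gear above 1.2 rad and linear speed of gear_15 below 0.02 m/s and distance of each of gear_11_centre, gear_19_centre from where it was at the start of the episode below 0.012 m); the robot touches nothing.
It fails at once if the 11- or 19-tooth gear is lifted or knocked out of the rack (distance of any of gear_11_centre, gear_19_centre from where it was at the start of the episode above 0.03 m).
It fails at once if the timer or the tape roll is pushed away (distance of any of timer, tape_roll from where it was at the start of the episode above 0.03 m).
It also fails if it takes over 51 s, if anything falls off the work surface, if the arm or the gripper's body presses on something with over 40 N, if the wrist force passes 120 N, or if a joint passes its speed limit or range.

### The arm

A 6-joint arm with a two-finger parallel gripper is mounted at the origin on a cart in front of the work surface, level with it; the furniture and walls round the work are solid. World frame = base frame: x ahead of the robot, y to its left, z up, the work surface at z = 0. Lengths are in m, angles in degrees, forces in N, time in s.
With the tool pointing down it reaches from about 0.4 to 0.825 m from the base axis. Payload 7 kg.
Tool frame: the origin (TCP) lies midway between the tips of the shut fingers; the grasp point (between the pads) lies 19 mm behind it; z points along the fingers, x is the direction in which the jaws open and shut, and the axes are right-handed (so a half turn about z gives the same grasp; the last joint's range is limited). The gripper opens to 88 mm and grips with 3 to 60 N. Pads are 19 mm wide; open, the fingers measure 130 mm over their backs; the gripper's body (78 mm by 193 mm) begins 47 mm behind the grasp point.
Start: joints at [91.221, 20.546, 0.682, 0, -70.136, -16.507], TCP at [0.178, 0.651, 0.227] pointing down, gripper open.
Joint ranges: [-176.03, 176.03], [-82.01, 121.73], [-58.28, 71.71], [-173.87, 95.51], [-174.79, -0.11], [-173.66, 173.66]. Speed limits (degrees/s): [136.94, 136.94, 172.46, 180, 180, 180].

### API

Orientations are given as [roll, pitch, yaw] about the fixed x, y, z axes, in that order (R = Rz(yaw) Ry(pitch) Rx(roll)).
In Python, from plant import * gives the robot as it stands. The module is installed in compiled form; this text tells all that it offers.
- The arm moves only by the shell command python3 -m pendant 'ROWS' [OPENING]. ROWS is JSON, a list that holds one entry, the list of rows, each a list of 6 numbers: the shift along the world's x, y, z in mm, then the turn, a rotation vector about the world's x, y, z in degrees. A call has 1 to 10 rows; each row is the pose to reach, as a shift and turn from the pose commanded when the call began; what a row does not reach only later rows make up. A row lasts 1/8 s, in which the tool goes at most 62.5 mm and 10.7 degrees, less where a joint would pass 70% of its speed; a pose out of reach is approached as far as the arm can. A call with a gripper value outside its range is refused whole. OPENING is the closure, from -1 (fully open) to 1 (shut), set as the call begins (- or left out, the last holds). The fingers move at their own pace and stop on an object; the grip force is fixed at half the most. Time passes only in rows, so rows that repeat a pose let the fingers close. It gives the time, the measured TCP pose, the force and the opening at its end, in the units of the state.
- get_obs(): the state, without advancing time (a new reading comes with each control period).
- snapshot(name): name is "side" or "top"; returns a dict with "pixels" (384x512x3 uint8, red, green, blue), "depth" (384x512 float32, m along the optical axis (not along the pixel's ray), 0 where there is no reading), "fx", "fy", "cx", "cy" (pixels), "pose" (4x4, takes a point from camera to world coordinates). Camera axes: x right, y down, z forward; pixel columns grow to the right and rows downward; lengths in m; the calibration is good to about 2 mm. A picture is of the moment at which its call begins.
- close_job(): hands the job in, once; it reports no verdict.
The state is a dict: "clock": time; "joint_pos": joint angles; "qvel": joint speeds; "tau": joint torques, N m; "tool_pos": TCP position; "orientation": TCP orientation; "force": force on the tool from outside, world axes, zero at the start; "moment": the same for the moment, N m; "opening": finger opening in m.
Only numpy, scipy, OpenCV 4.12 (cv2) and the standard library are available. Lean on these libraries where they do the work, as an engineer would, in place of code of your own. Each camera call takes 0.05 s, during which the arm holds its last target. There are 200 camera calls.

## Working session

There is one attempt and no reset: what is moved stays moved. The work goes in short steps, Python scripts to look and compute and a shell command to move; the robot and the scene stay as the last step left them, time stands still between calls to the robot, and variables do not carry over. Pictures are saved under pics/ and viewed, about 8 in all and at most 12, crops included, and the job is handed in when it is done.

```bash
mkdir -p pics
cat > h.py <<'E'
from plant import *
import numpy as np, cv2, pickle
def snap(n,tag):
    s=snapshot(n); pickle.dump(s,open(f'{tag}.pkl','wb')); cv2.imwrite(f'pics/{tag}.png',s['pixels'][:,:,::-1]); return s
def cloud(s):
    d=s['depth']; v,u=np.mgrid[:d.shape[0],:d.shape[1]]
    p=np.stack([(u-s['cx'])/s['fx']*d,(v-s['cy'])/s['fy']*d,d,np.ones_like(d)],-1)
    w=(p@np.array(s['pose']).T)[...,:3]; w[d==0]=np.nan; return w
E
python3 - <<'E'
from h import *
a=snap('top','t0'); b=snap('side','s0')
print(get_obs())
for s in(a,b):print(s['fx'],np.round(s['pose'],3).tolist())
cv2.imwrite('pics/both0.png',cv2.resize(np.hstack([a['pixels'],b['pixels']])[:,:,::-1],(800,300)))
E
```

```text
{'clock': 0.1, 'joint_pos': array([ 9.12203977e+01,  2.05887874e+01,  6.41245999e-01, -1.76626066e-02,
       -7.01343980e+01, -1.65073823e+01]), 'qvel': array([-0.02126012, -0.16502202,  0.14026239,  0.00426308,  0.02102984,
        0.04498413]), 'tau': array([-2.10880103e-04, -5.84163308e+01,  2.93751973e+01,  7.01558277e+00,
        1.02112195e-02, -4.75372633e-05]), 'tool_pos': array([0.17787149, 0.65071939, 0.22571704]), 'orientation': array([-1.79992636e+02, -8.32805051e-02, -1.05293004e+02]), 'force': array([-0.22960937, -0.42168173, -0.95050002]), 'moment': array([0.03812256, 0.00837105, 0.02897787]), 'opening': 0.08756889676189526}
359.11328122503295 [[0.002, -0.986, 0.166, 0.326], [-1.0, 0.002, 0.023, -0.073], [-0.023, -0.166, -0.986, 1.282], [0.0, 0.0, 0.0, 1.0]]
455.1097626377197 [[0.957, -0.174, 0.233, 0.227], [-0.291, -0.599, 0.746, -1.055], [0.01, -0.782, -0.623, 0.904], [0.0, 0.0, 0.0, 1.0]]
```

View pics/t0.png

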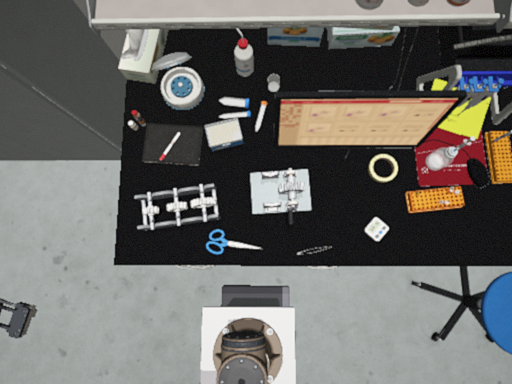

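View pics/s0.png

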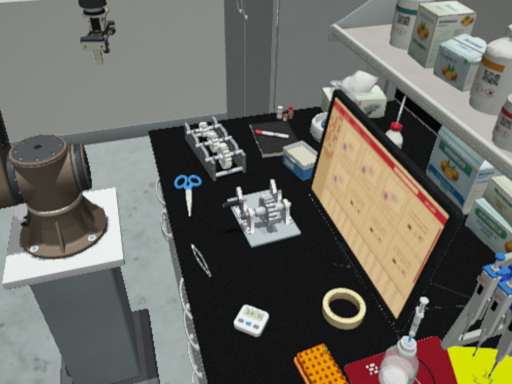

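Top view: rack around (177,206), tester around (281,191) with the crank pointing at the robot. Next I'll zoom in and measure.

Run:
```python
from h import *
a=pickle.load(open('t0.pkl','rb'));b=pickle.load(open('s0.pkl','rb'))
c1=cv2.resize(a['pixels'][165:245,125:325],(800,320),interpolation=cv2.INTER_CUBIC)
c2=cv2.resize(b['pixels'][110:250,170:310],(400,400)[:2],interpolation=cv2.INTER_CUBIC)[:280]
c2=cv2.resize(b['pixels'][110:250,170:310],(280,280),interpolation=cv2.INTER_CUBIC)
c=np.zeros((600,800,3),np.uint8);c[:320]=c1;c[320:,:280]=c2
cv2.imwrite('pics/z0.png',c[:,:,::-1])
w=cloud(a)
# height-stratified geometry
for name,(u0,u1,v0,v1) in dict(rack=(130,225,178,236),tester=(240,320,160,226)).items():
    p=w[v0:v1,u0:u1]; z=p[...,2]
    m=np.nan_to_num(z)>(0.008 if name=='tester' else .03)
    q=p[m][:,:2].astype(np.float32)
    r=cv2.minAreaRect(q*1000); print(name,m.sum(),r, 'zmax',np.nanmax(z), 'ztable',np.nanmedian(w[240:250,280:290,2]))
    hist=np.histogram(z[~np.isnan(z)],np.arange(-.01,.13,.01)); print(hist[0])
```

```text
rack 1449 ((490.8723449707031, 243.8953094482422), (128.91775512695312, 275.2423095703125), 8.789008140563965) zmax 0.10018701650633832 ztable 0.00052502913469199
[1637 2123  195   78   87   90  388  461  276  113   33    1    0    0]
tester 2413 ((543.4102783203125, -109.11433410644531), (230.58779907226562, 224.56939697265625), 3.00459361076355) zmax 0.11719382174276283 ztable 0.00052502913469199
[1143 1908 1375   70   33   46   45  103  206  103   72  107   49    0]
```

View pics/z0.png

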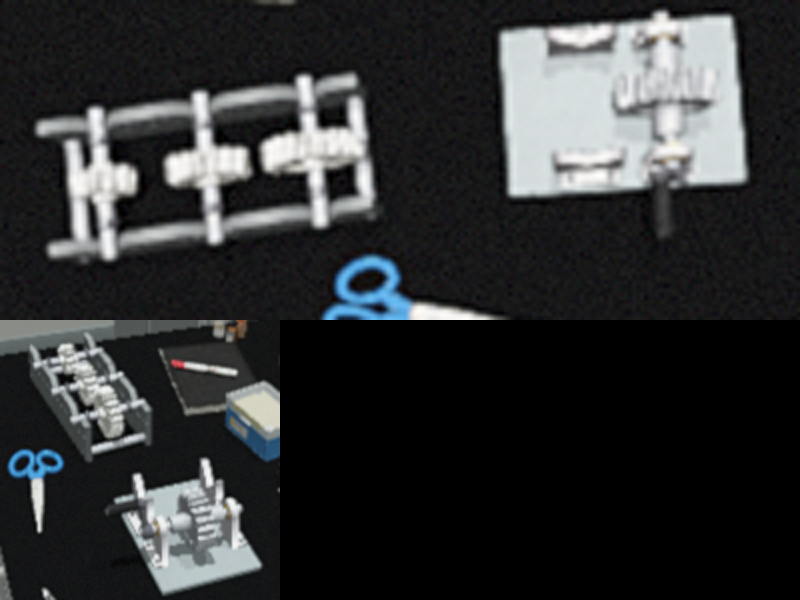

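```bash
cat >> h.py <<'E'
def ray(s,u,v,z):
    P=np.array(s['pose']); d=P[:3,:3]@np.array([(u-s['cx'])/s['fx'],(v-s['cy'])/s['fy'],1]); o=P[:3,3]
    return o+d*(z-o[2])/d[2]
def zoom(x,y): return x/4+124.625,y/4+164.625
E
python3 - <<'E'
from h import *
a=pickle.load(open('t0.pkl','rb'));w=cloud(a); px=a['pixels'].astype(int)
R=lambda x,y,z: np.round(ray(a,*zoom(x,y),z)*1000,1)[:2]
print('base corners',[R(*c,.012) for c in((500,30),(733,15),(747,182),(509,196))])
A=np.array([R(*c,.012) for c in((500,30),(733,15),(747,182),(509,196))]);print('base c',A.mean(0))
print('arbor15 ends',R(202,92,.056),R(214,243,.054),'arbor11',R(96,107,.056),R(109,258,.054),'a19',R(304,76,.056),R(320,226,.054))
print('master axis far/near',R(660,15,.068),R(671,180,.068),'handle end', R(663,237,.106),R(661,180,.11))
print('V plates far (top edge)',R(548,35,.084),R(612,35,.084),'near',R(555,155,.084),R(624,155,.084))
# base colour mask refine
z=w[...,2]; 
m=np.zeros(z.shape,np.uint8); m[160:226,240:320]=((np.abs(z-.012)<.009)&(px.sum(2)>240))[160:226,240:320]
ys,xs=np.nonzero(m); pts=np.array([ray(a,u,v,.012)[:2]*1000 for u,v in zip(xs,ys)],np.float32)
print('baserect',cv2.minAreaRect(pts))
# gear cloud
for n,(x0,x1,y0,y1) in dict(g15=(158,258,140,195),g11=(62,142,155,210),g19=(255,365,120,180),master=(605,725,60,125)).items():
    q=w[int(y0/4+165):int(y1/4+166),int(x0/4+125):int(x1/4+126)].reshape(-1,3); q=q[np.nan_to_num(q[:,2])>.062]
    print(n,len(q),np.round(np.percentile(q,[3,50,97],axis=0)*1000).tolist())
E
```

```text
base corners [array([623.8,  -4.4]), array([ 637. , -215.5]), array([ 484.8, -224.8]), array([472.4, -13.5])]
base c [ 554.5  -114.55]
arbor15 ends [558.9 253.4] [427.1 238.1] arbor11 [545.8 346.1] [414.2 328.4] a19 [572.9 164.4] [441.8 147. ]
master axis far/near [ 623.6 -146.1] [ 479.6 -153.8] handle end [ 427.8 -144.1] [ 474.3 -142.8]
V plates far (top edge) [602.4 -49.4] [ 602.3 -104. ] near [498.9 -55.4] [ 498.8 -113.5]
baserect ((556.4705810546875, -113.65686798095703), (158.1719970703125, 213.0237274169922), 4.076170921325684)
g15 125 [[479.0, 214.0, 63.0], [491.0, 241.0, 76.0], [503.0, 273.0, 90.0]]
g11 92 [[465.0, 314.0, 63.0], [478.0, 334.0, 69.0], [491.0, 356.0, 81.0]]
g19 159 [[492.0, 115.0, 63.0], [505.0, 151.0, 84.0], [518.0, 188.0, 97.0]]
master 282 [[528.0, -190.0, 66.0], [552.0, -151.0, 92.0], [578.0, -112.0, 109.0]]
```

```bash
python3 -m pendant '[[[31,-41,0,0,0,-7],[63,-81,0,0,0,-14],[94,-122,0,0,0,-21],[126,-162,0,0,0,-28],[157,-203,0,0,0,-35],[189,-243,0,0,0,-42],[220,-284,0,0,0,-49],[252,-324,0,0,0,-56],[283,-365,-20,0,0,-62],[314.6,-405.2,-60,0,0,-66.4]]]' 0.1
python3 -m pendant '[[[0,0,-30,0,0,0],[0,0,-56,0,0,0],[0,0,-56,0,0,0],[0,0,-56,0,0,0]]]'
python3 - <<'E'
from h import *
b=snap('side','s1'); o=get_obs(); print(o['tool_pos'],o['orientation'],o['opening'],o['clock'])
cv2.imwrite('pics/z1.png',cv2.resize(b['pixels'][70:190,150:270],(600,600),interpolation=cv2.INTER_CUBIC)[:,:,::-1])
E
```

```text
clock: 1.35
tool_pos: [0.493, 0.2466, 0.1688]
orientation: [179.9, 0.2, -171.8]
force: [0.9, 1.5, -0.8]
opening: 0.0394
clock: 1.85
tool_pos: [0.4918, 0.2478, 0.1129]
orientation: [180.0, 0.0, -171.7]
force: [0.6, 0.3, 0.7]
opening: 0.0399
[0.49195699 0.24806204 0.11328275] [ 1.79955533e+02  8.71819250e-02 -1.71652471e+02] 0.03930517591354429 1.9
```

View pics/z1.png

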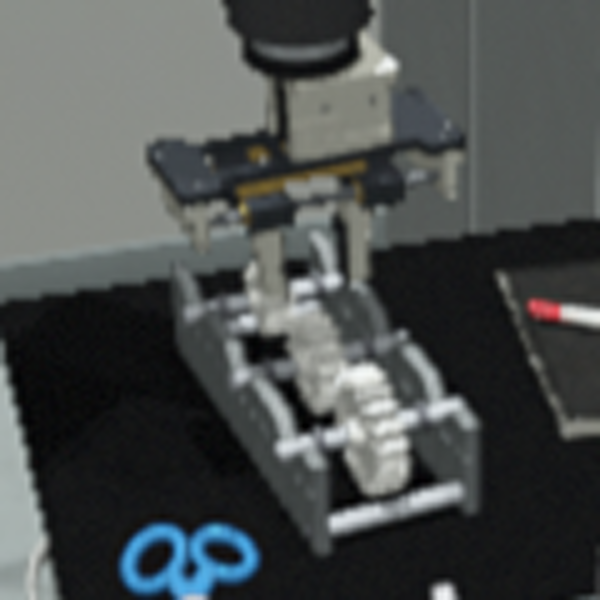

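The fingers (tips about (275,330) and (358,285)) straddle the middle gear, whose top is at about (315,315). Going down to grip.

```bash
python3 -m pendant '[[[0,-2,-15,0,0,0],[0.5,-2,-30,0,0,0],[0.5,-2,-40,0,0,0],[0.5,-2,-45,0,0,0],[0.5,-2,-45,0,0,0],[0.5,-2,-45,0,0,0]]]'
python3 -m pendant '[[[0,0,0,0,0,0],[0,0,0,0,0,0],[0,0,0,0,0,0],[0,0,0,0,0,0],[0,0,0,0,0,0],[0,0,0,0,0,0],[0,0,0,0,0,0],[0,0,0,0,0,0]]]' 1
```

```text
clock: 2.65
tool_pos: [0.4921, 0.2456, 0.0673]
orientation: [180.0, 0.0, -171.7]
force: [-0.0, 0.5, 0.5]
opening: 0.0399
clock: 3.65
tool_pos: [0.4922, 0.2456, 0.0673]
orientation: [180.0, 0.0, -171.7]
force: [0.8, -1.0, 5.3]
opening: 0.0195
```

```bash
python3 -m pendant '[[[0,0,10,0,0,0],[0,0,30,0,0,0],[0,0,60,0,0,0],[0,0,95,0,0,0],[0,0,130,0,0,0],[0,0,130,0,0,0],[0,0,130,0,0,0]]]'
python3 -m pendant '[[[5,-30,0,0,0,0],[10,-75,0,0,0,-1],[20,-125,0,0,0,-2],[30,-175,0,0,0,-3],[40,-220,0,0,0,-4],[50,-265,0,0,0,-4.6],[58,-300,0,0,0,-4.6],[60,-325,0,0,0,-4.6],[60,-325,0,0,0,-4.6],[60,-325,0,0,0,-4.6]]]'
python3 - <<'E'
from h import *
b=snap('side','s2');a=snap('top','t2'); o=get_obs(); print(o['tool_pos'],o['orientation'],o['opening'],o['clock'])
cv2.imwrite('pics/z2.png',cv2.resize(b['pixels'][70:260,200:340],(560,600)[:2] if 0 else (442,600),interpolation=cv2.INTER_CUBIC)[:,:,::-1])
E
```

```text
clock: 4.53
tool_pos: [0.4911, 0.245, 0.1964]
orientation: [-180.0, -0.1, -171.7]
force: [-0.2, 0.0, -2.5]
opening: 0.0198
clock: 5.78
tool_pos: [0.5512, -0.0795, 0.1959]
orientation: [180.0, -0.1, -176.3]
force: [-0.7, 0.8, -3.2]
opening: 0.0195
[ 0.55157697 -0.07894829  0.19653891] [ 1.79994924e+02 -5.43216408e-02 -1.76246110e+02] 0.019852936592450705 5.875
```

View pics/z2.png

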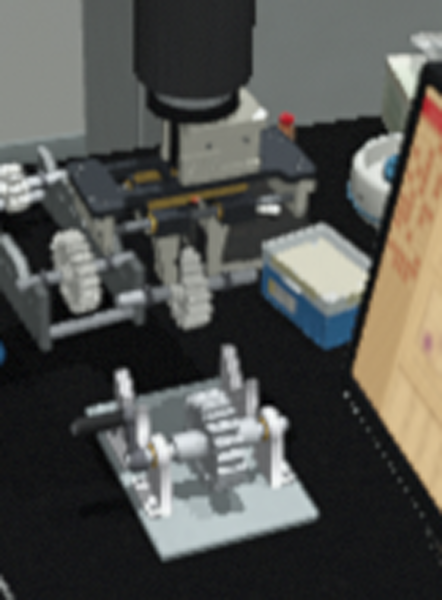

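Run:
```python
from h import *
b=pickle.load(open('s2.pkl','rb'));P=np.linalg.inv(np.array(b['pose']))
def pr(p): q=P@np.append(p,1); return np.round([((b['fx']*q[0]/q[2]+b['cx'])-200)*442/140,((b['fy']*q[1]/q[2]+b['cy'])-70)*600/190],1)
t=np.radians(3.7); ex=np.array([np.cos(t),np.sin(t),0]); ey=np.array([-ex[1],ex[0],0])
g=np.array([.5516,-.0790,.1965-.0133])
print('arbor ends exp',pr(g-.065*ex),pr(g),pr(g+.065*ex))
S=np.array([.5525,-.0793,.064])
for s in(-1,1): print('V plate inner/outer tops',[pr(S+s*d*ex+y*ey+np.array([0,0,.02])) for d in(.048,.058) for y in(.0245,-.0245)])
M=S-.0706*ey; print('master axis ends',pr(M-.058*ex),pr(M+.058*ex), 'handle',pr(M-.103*ex+[0,0,.042]),'base corners',[pr((S+M)/2+x*ex+y*ey-[0,0,.052]) for x in(-.075,.075) for y in(.105,-.105)])
im=cv2.resize(b['pixels'][140:220,220:300],(600,600),interpolation=cv2.INTER_CUBIC)
cv2.imwrite('pics/z3.png',im[:,:,::-1])
```

```text
arbor ends exp [115.1 298.5] [185.6 283.8] [254.  269.5]
V plate inner/outer tops [array([126.1, 368.2]), array([144.4, 400.3]), array([115.8, 370.5]), array([133.8, 402.7])]
V plate inner/outer tops [array([222.7, 346.6]), array([243.3, 377.4]), array([232.6, 344.4]), array([253.3, 375.1])]
master axis ends [151.6 451.9] [272.6 422.6] handle [102.1 427. ] base corners [array([ 84.6, 405.2]), array([160.8, 552.3]), array([227.8, 372.3]), array([318.6, 510.7])]
```

View pics/z3.png

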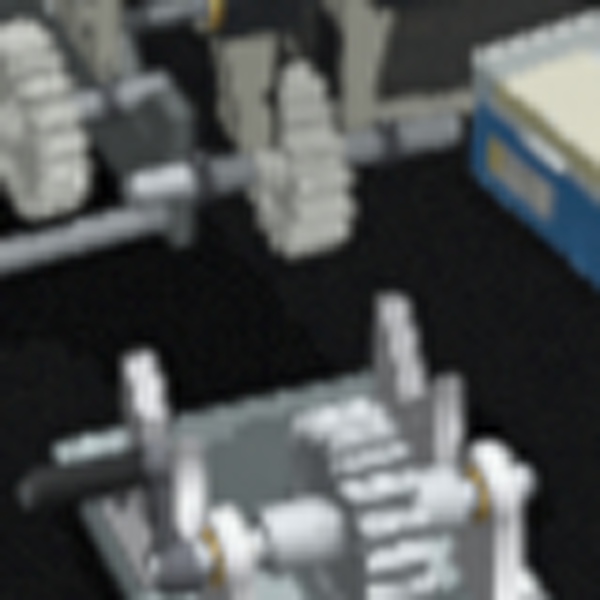

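Gear is held; arbor ends at about (130,185) and (462,130), level within about 2°, and the V posts match the predicted positions. Lowering.

```bash
python3 -m pendant '[[[0.5,-0.5,-30,0,0,0],[0.5,-0.5,-60,0,0,0],[0.5,-0.5,-75,0,0,0],[0.5,-0.5,-82,0,0,0],[0.5,-0.5,-87,0,0,0],[0.5,-0.5,-92,0,0,0],[0.5,-0.5,-96,0,0,0],[0.5,-0.5,-100,0,0,0],[0.5,-0.5,-100,0,0,0]]]'
python3 -m pendant '[[[0,0,-2,0,0,0],[0,0,-4,0,0,0],[0,0,-6,0,0,0],[0,0,-8,0,0,0],[0,0,-10,0,0,0],[0,0,-12,0,0,0],[0,0,-14,0,0,0],[0,0,-14,0,0,0]]]'
```

```text
clock: 7.0
tool_pos: [0.5531, -0.0775, 0.0975]
orientation: [179.8, 0.1, -176.3]
force: [-3.1, 15.0, 2.6]
opening: 0.0192
clock: 8.0
tool_pos: [0.5534, -0.0787, 0.0843]
orientation: [179.9, 0.2, -176.3]
force: [-2.7, 7.6, 5.3]
opening: 0.0195
```

```bash
python3 -m pendant '[[[0,1,-1.5,0,0,0],[0,1,-3,0,0,0],[0,1,-4.5,0,0,0],[0,1,-4.5,0,0,0]]]'
python3 - <<'E'
from h import *
b=snap('side','s4'); print(get_obs()['force'])
cv2.imwrite('pics/z4.png',cv2.resize(b['pixels'][140:240,210:310],(600,600),interpolation=cv2.INTER_CUBIC)[:,:,::-1])
E
```

```text
clock: 8.5
tool_pos: [0.5536, -0.0801, 0.0825]
orientation: [-179.9, 0.2, -176.2]
force: [-8.6, -1.1, 27.0]
opening: 0.0196
[-8.98230907 -2.57913919 27.21938784]
```

View pics/z4.png

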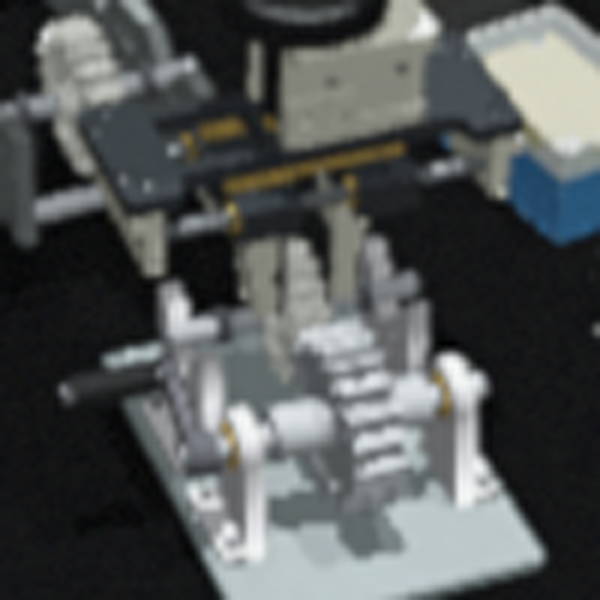

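Near seated with 27 N upward load, probably tooth-on-tooth or the first end touching. I'll ease up slightly and release so the gear can settle.

```bash
python3 -m pendant '[[[0,0,1.5,0,0,0],[0,0,2,0,0,0],[0,0,2,0,0,0]]]'
python3 -m pendant '[[[0,0,0,0,0,0],[0,0,0,0,0,0],[0,0,0,0,0,0],[0,0,0,0,0,0],[0,0,0,0,0,0],[0,0,0,0,0,0]]]' 0.25
python3 - <<'E'
from h import *
b=snap('side','s5'); print(get_obs()['force'])
cv2.imwrite('pics/z5.png',cv2.resize(b['pixels'][140:240,210:310],(600,600),interpolation=cv2.INTER_CUBIC)[:,:,::-1])
E
```

```text
clock: 8.93
tool_pos: [0.5535, -0.08, 0.0827]
orientation: [-179.9, 0.1, -176.2]
force: [-2.5, -3.5, 10.8]
opening: 0.0197
clock: 9.68
tool_pos: [0.5524, -0.0791, 0.0805]
orientation: [180.0, -0.0, -176.3]
force: [-0.2, 0.7, -0.6]
opening: 0.0328
[-0.09148778  0.42630863 -0.08078521]
```

View pics/z5.png

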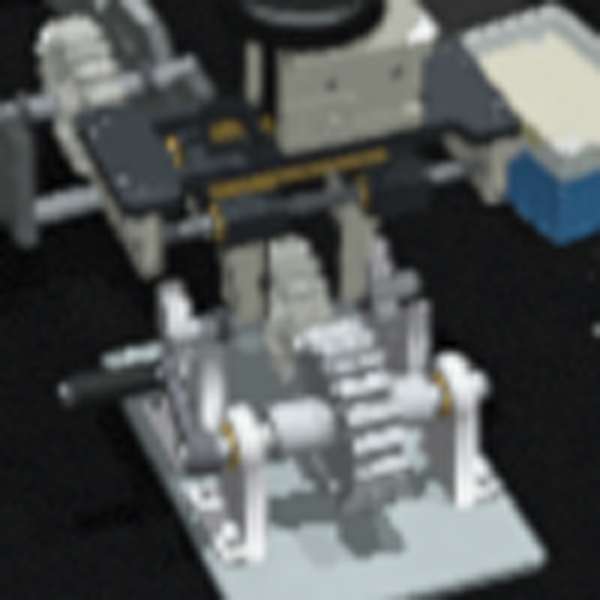

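Released. Retreat upwards and check numerically plus one picture.

```bash
python3 -m pendant '[[[0,0,5,0,0,0],[0,0,20,0,0,0],[0,0,50,0,0,0],[0,0,90,0,0,0],[-20,0,120,0,0,0],[-70,0,120,0,0,0],[-120,0,120,0,0,0],[-150,-20,120,0,0,0],[-150,-70,120,0,0,0],[-150,-70,120,0,0,0]]]'
python3 - <<'E'
from h import *
b=snap('side','s6'); t=snap('top','t6'); print(get_obs()['tool_pos'])
P=np.linalg.inv(np.array(b['pose']))
def pr(p): q=P@np.append(p,1); return np.round([((b['fx']*q[0]/q[2]+b['cx'])-210)*6,((b['fy']*q[1]/q[2]+b['cy'])-140)*6],1)
a=np.radians(3.7); ex=np.array([np.cos(a),np.sin(a),0])
for z in (.064,.070): 
  S=np.array([.5525,-.0793,z]); print(z,'near end,centre,far end',pr(S-.065*ex),pr(S),pr(S+.065*ex),'gear top',pr(S+[0,0,.034]))
w=cloud(t)
q=w.reshape(-1,3); c=q[(abs(q[:,0]-.5525)<.03)&(abs(q[:,1]+.0793)<.035)&(q[:,2]>.06)]
print(len(c),np.round(np.percentile(c,[2,50,98],axis=0)*1000))
A=cv2.resize(b['pixels'][140:240,210:310],(600,600),interpolation=cv2.INTER_CUBIC)
B=cv2.resize(t['pixels'][160:260,235:335][:100,:],(600,600),interpolation=cv2.INTER_CUBIC)
cv2.imwrite('pics/z6.png',cv2.resize(np.hstack([A[:, :]]),(600,600))[:,:,::-1])
E
```

```text
clock: 10.98
tool_pos: [0.4021, -0.1512, 0.202]
orientation: [-180.0, 0.1, -176.5]
force: [0.4, -0.7, -0.0]
opening: 0.0328
[ 0.40239219 -0.14951264  0.20139413]
0.064 near end,centre,far end [163.4 349.6] [289.8 320.5] [412.7 292.1] gear top [291.2 265.4]
0.07 near end,centre,far end [163.3 340. ] [290.  310.9] [413.3 282.5] gear top [291.4 255.5]
181 [[ 528. -112.   66.]
 [ 549.  -78.   89.]
 [ 578.  -47.  106.]]
```

View pics/z6.png

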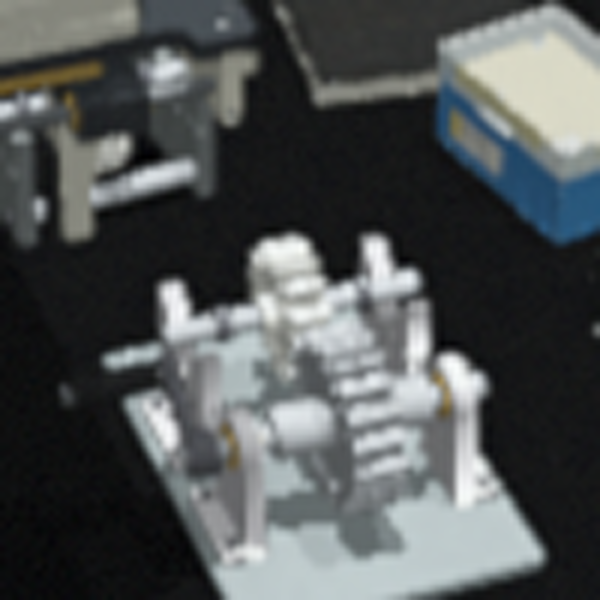

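Arbor far end is at (420,282) against (413,292) expected, and the gear top is high, so it may be a few mm up, teeth not yet meshed. Measuring in both views.

Run:
```python
from h import *
t=snap('top','t7');b=snap('side','s7')
P=np.linalg.inv(np.array(t['pose']))
def pr(p): q=P@np.append(p,1); return np.round([((t['fx']*q[0]/q[2]+t['cx'])-245)*8,((t['fy']*q[1]/q[2]+t['cy'])-160)*8],1)
a=np.radians(3.7); ex=np.array([np.cos(a),np.sin(a),0]); ey=np.array([-ex[1],ex[0],0]);S=np.array([.5525,-.0793,.064])
print('top exp near,c,far',pr(S-.065*ex),pr(S),pr(S+.065*ex),'gear L/R',pr(S+.034*ey),pr(S-.034*ey)); M=S-.0706*ey
print('handle',pr(M-.103*ex+[0,0,.042]),'px/mm',8*359/1.23/1000)
im=cv2.resize(t['pixels'][160:235,245:320],(600,600),interpolation=cv2.INTER_CUBIC)
cv2.imwrite('pics/z7.png',im[:,:,::-1])
```

```text
top exp near,c,far [213.3 379.6] [203.1 230.3] [193.   83.7] gear L/R [124.4 235.5] [281.8 225.2]
handle [392.2 446.6] px/mm 2.334959349593496
```

View pics/z7.png

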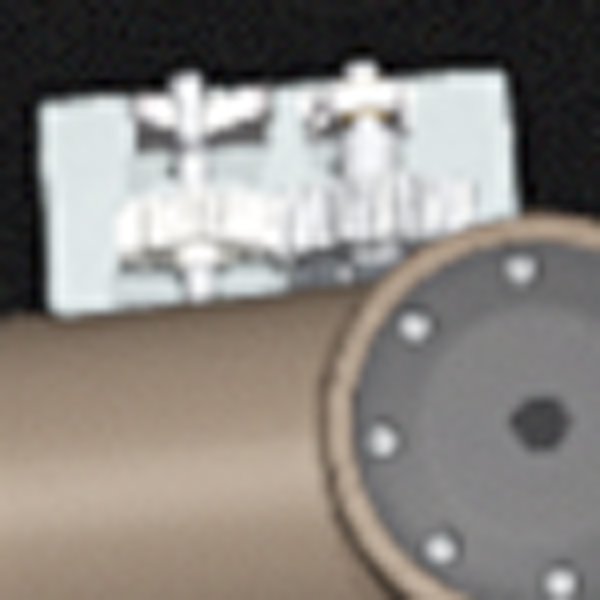

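Arbor line (186,72)-(200,270) sits about 3–5 mm left of the V centre: the teeth rest tip on tip on the left V flank, held by the master's friction. A small crank nudge should drop it into mesh. First I'll locate the handle.

Run:
```python
from h import *
a=np.radians(3.7); ex=np.array([np.cos(a),np.sin(a),0]); ey=np.array([-ex[1],ex[0],0]);S=np.array([.5525,-.0793,.064]);M=S-.0706*ey
for f in('s0','t0','s2','s4','s7'):
    q=cloud(pickle.load(open(f+'.pkl','rb'))).reshape(-1,3); q=q[~np.isnan(q[:,0])]-M
    l=np.c_[q@ex,q@ey,q[:,2]]
    h=l[(l[:,0]>-.128)&(l[:,0]<-.085)&(abs(l[:,1])<.06)&(np.hypot(l[:,1],l[:,2])<.06)&(np.hypot(l[:,1],l[:,2])>.025)]
    print(f,len(h),np.round(np.percentile(h,[5,50,95],axis=0)*1000).tolist() if len(h) else '')
```

```text
s0 94 [[-125.0, 1.0, 33.0], [-107.0, 6.0, 42.0], [-88.0, 13.0, 47.0]]
t0 69 [[-126.0, 4.0, 41.0], [-107.0, 12.0, 46.0], [-87.0, 19.0, 50.0]]
s2 99 [[-125.0, 2.0, 34.0], [-106.0, 5.0, 43.0], [-86.0, 14.0, 47.0]]
s4 93 [[-126.0, 23.0, 16.0], [-107.0, 28.0, 24.0], [-87.0, 36.0, 30.0]]
s7 92 [[-126.0, 24.0, 16.0], [-107.0, 28.0, 25.0], [-88.0, 37.0, 29.0]]
```

The descent turned the crank back: handle now at about −53° (left of top). I'll push it right with closed fingers from its left, jaws turned 90° for clearance.

```bash
python3 -m pendant '[[[5,7,0,0,0,-10],[10,14,0,0,0,-20],[15,21,0,0,0,-30],[20,28,0,0,0,-40],[25,35,0,0,0,-50],[30,42,0,0,0,-60],[35,50,0,0,0,-70],[40,58,0,0,0,-80],[43,67,0,0,0,-90],[43,67,0,0,0,-90]]]' 1
python3 -m pendant '[[[0,0,-30,0,0,0],[0,0,-60,0,0,0],[0,0,-90,0,0,0],[0,0,-115,0,0,0],[0,0,-126,0,0,0],[0,0,-126,0,0,0],[0,0,-126,0,0,0]]]'
```

```text
clock: 12.42
tool_pos: [0.4457, -0.0809, 0.2006]
orientation: [-180.0, 0.0, 93.9]
force: [0.3, 0.3, -0.7]
opening: 0.0005
clock: 13.3
tool_pos: [0.4461, -0.082, 0.0754]
orientation: [179.9, -0.0, 93.8]
force: [-0.8, -0.3, 0.2]
opening: 0.0005
```

```bash
python3 -m pendant '[[[0,-5,0,0,0,0],[0,-10,0,0,0,0],[0,-13,0,0,0,0],[0,-16,0,0,0,0],[0,-19,0,0,0,0],[0,-22,0,0,0,0],[0,-24,0,0,0,0],[0,-26,0,0,0,0],[0,-26,0,0,0,0]]]'
cat > chk.py <<'E'
from h import *
import sys
tag=sys.argv[1]
b=snap('side','s'+tag); print(get_obs()['tool_pos'],get_obs()['clock'])
a=np.radians(3.7); ex=np.array([np.cos(a),np.sin(a),0]); ey=np.array([-ex[1],ex[0],0]);S=np.array([.5525,-.0793,.064]);M=S-.0706*ey
def loc(f,O):
    q=cloud(pickle.load(open(f+'.pkl','rb'))).reshape(-1,3); q=q[~np.isnan(q[:,0])]-O
    return np.c_[q@ex,q@ey,q[:,2]]
for f in ('s7','s'+tag):
    l=loc(f,M); r=np.hypot(l[:,1],l[:,2])
    h=l[(l[:,0]>-.128)&(l[:,0]<-.088)&(r<.056)&(r>.025)]
    print(f,'handle',len(h),np.round(np.median(h,axis=0)*1000))
    l=loc(f,S)
    for n,x0,x1 in(('far arbor',.012,.032),('far tip',.058,.066),('wheel',-.01,.01)):
        m=l[(l[:,0]>x0)&(l[:,0]<x1)&(abs(l[:,1])<(.04 if n=='wheel' else .016))&(l[:,2]>-.012)&(l[:,2]<.045)]
        print(n,len(m),np.round(np.percentile(m,[10,50,90,99],axis=0)*1000,1)[:,1:].tolist() if len(m) else '')
cv2.imwrite(f'pics/z{tag}.png',cv2.resize(b['pixels'][140:240,210:310],(600,600),interpolation=cv2.INTER_CUBIC)[:,:,::-1])
E
python3 chk.py 8
```

```text
clock: 14.42
tool_pos: [0.4459, -0.1082, 0.0747]
orientation: [179.9, 0.0, 93.7]
force: [1.6, 2.6, -0.5]
opening: 0.0004
[ 0.44577106 -0.10822105  0.07468964] 14.475
s7 handle 87 [-108.   28.   25.]
far arbor 19 [[-4.5, 3.9], [-0.4, 7.9], [2.1, 11.3], [4.4, 11.6]]
far tip 9 [[-3.7, 3.9], [-0.2, 5.2], [2.3, 9.9], [5.2, 11.1]]
wheel 142 [[-22.5, 8.2], [-5.3, 24.3], [20.4, 35.8], [31.3, 39.6]]
s8 handle 0 [nan nan nan]
far arbor 20 [[-3.1, 4.9], [0.8, 8.8], [4.2, 12.3], [5.2, 14.3]]
far tip 9 [[-0.8, 3.0], [0.5, 7.8], [4.1, 11.5], [4.5, 12.2]]
wheel 146 [[-21.3, 4.5], [-4.3, 25.5], [22.5, 36.6], [33.0, 40.3]]
  return _methods._mean(a, axis=axis, dtype=dtype,
  ret = um.true_divide(
```

Still ~4–5 mm high. I'll press the hub down on both sides of the wheel with straddling fingertips (30 mm opening), leaving the wheel free to rotate.

```bash
python3 -m pendant '[[[0,8,0,0,0,0],[0,10,30,0,0,0],[0,10,80,0,0,0],[0,10,120,0,0,0],[0,10,120,0,0,10],[0,10,120,0,0,20],[20,13,120,0,0,30],[50,16,120,0,0,40],[80,22,120,0,0,50],[107,29,120,0,0,60]]]' 0.3
python3 -m pendant '[[[0,0,0,0,0,10],[0,0,0,0,0,20],[0,0,0,0,0,30],[0,0,-30,0,0,30],[0,0,-60,0,0,30],[0,0,-90,0,0,30],[0,0,-100,0,0,30],[0,0,-105,0,0,30],[0,0,-110,0,0,30],[0,0,-110,0,0,30]]]'
```

```text
clock: 15.72
tool_pos: [0.5524, -0.0789, 0.1939]
orientation: [-179.9, -0.1, 154.0]
force: [0.0, 1.2, 0.1]
opening: 0.0309
clock: 16.98
tool_pos: [0.5526, -0.0791, 0.085]
orientation: [180.0, 0.0, -176.3]
force: [0.4, 0.5, 0.3]
opening: 0.0305
```

```bash
python3 -m pendant '[[[0,0,-2,0,0,0],[0,0,-4,0,0,0],[0,0,-6,0,0,0],[0,0,-6,0,0,0]]]'; python3 chk.py 9 | tail -5
```

```text
clock: 17.48
tool_pos: [0.5532, -0.0792, 0.0794]
orientation: [-180.0, 0.1, -176.3]
force: [-0.5, -0.1, 5.6]
opening: 0.031
wheel 142 [[-22.5, 8.2], [-5.3, 24.3], [20.4, 35.8], [31.3, 39.6]]
s9 handle 89 [-108.   16.   37.]
far arbor 66 [[-15.0, 13.4], [-11.7, 28.8], [0.6, 42.9], [5.8, 44.9]]
far tip 9 [[-2.6, 4.8], [0.7, 9.2], [3.8, 11.0], [6.5, 11.9]]
wheel 115 [[-22.0, 6.7], [-10.9, 25.6], [8.0, 35.8], [18.2, 40.3]]
```

```bash
for i in 1 2; do python3 -m pendant '[[[0,0,-0.7,0,0,0],[0,0,-1.5,0,0,0],[0,0,-1.5,0,0,0]]]' | egrep 'tool|force'; done
```

```text
tool_pos: [0.5534, -0.0798, 0.0787]
force: [-1.9, -3.0, 12.2]
tool_pos: [0.5534, -0.0801, 0.0777]
force: [-2.7, -4.0, 15.8]
```

```bash
for i in 1 2 3; do python3 -m pendant '[[[0,0,-0.7,0,0,0],[0,0,-1.5,0,0,0],[0,0,-1.5,0,0,0]]]' | egrep 'tool|force'; done; python3 chk.py 10 | grep -A5 s10
```

```text
tool_pos: [0.5535, -0.0803, 0.0768]
force: [-4.8, -3.9, 21.1]
tool_pos: [0.5536, -0.0803, 0.0762]
force: [-8.6, -4.0, 27.8]
tool_pos: [0.5537, -0.0804, 0.0757]
force: [-11.7, -3.1, 37.9]
s10 handle 88 [-110.   19.   35.]
far arbor 74 [[-14.3, 13.7], [-11.9, 27.5], [1.2, 42.7], [6.9, 44.6]]
far tip 9 [[-3.7, 0.7], [0.2, 6.1], [2.3, 9.3], [2.9, 10.2]]
wheel 105 [[-23.2, 7.7], [-8.9, 26.0], [6.6, 34.9], [14.1, 37.9]]
```

```bash
python3 -c "
from h import *; print(get_obs()['moment'])"; python3 -m pendant '[[[0,0,5,0,0,0],[0,0,20,0,0,0],[0,0,50,0,0,0],[0,0,90,0,0,0],[0,0,125,0,0,0],[0,50,125,0,0,0],[-60,60,125,0,0,0],[-110,60,125,0,0,0],[-110,60,125,0,0,0]]]' | grep pos; python3 chk.py 11 | grep -A5 s11
python3 - <<'E'
from h import *
b=pickle.load(open('s11.pkl','rb'))
im=cv2.resize(b['pixels'][160:222,218:300],(800,605),interpolation=cv2.INTER_CUBIC)[:600]
P=np.linalg.inv(np.array(b['pose'])); k=800/82
def pr(p): q=P@np.append(p,1); return [((b['fx']*q[0]/q[2]+b['cx'])-218+.5)*k,((b['fy']*q[1]/q[2]+b['cy'])-160+.5)*k]
a=np.radians(3.7); ex=np.array([np.cos(a),np.sin(a),0]); ey=np.array([-ex[1],ex[0],0]);S=np.array([.5525,-.0793,.064])
im=im[:,:,::-1].copy()
for d in(-.065,.065): cv2.circle(im,[int(x) for x in pr(S+d*ex)],4,(0,0,255),-1)
for d in(-.048,.048):
  for e in ey*.0245,-ey*.0245: cv2.circle(im,[int(x) for x in pr(S+d*ex+e+[0,0,.02])],3,(0,255,0),-1)
cv2.imwrite('pics/z11b.png',im)
E
```

```text
[-0.76974348  4.42369428  0.03121109]
tool_pos: [0.439, -0.0191, 0.1964]
s11 handle 89 [-109.   20.   35.]
far arbor 0 
far tip 0 
wheel 0
```

View pics/z11b.png

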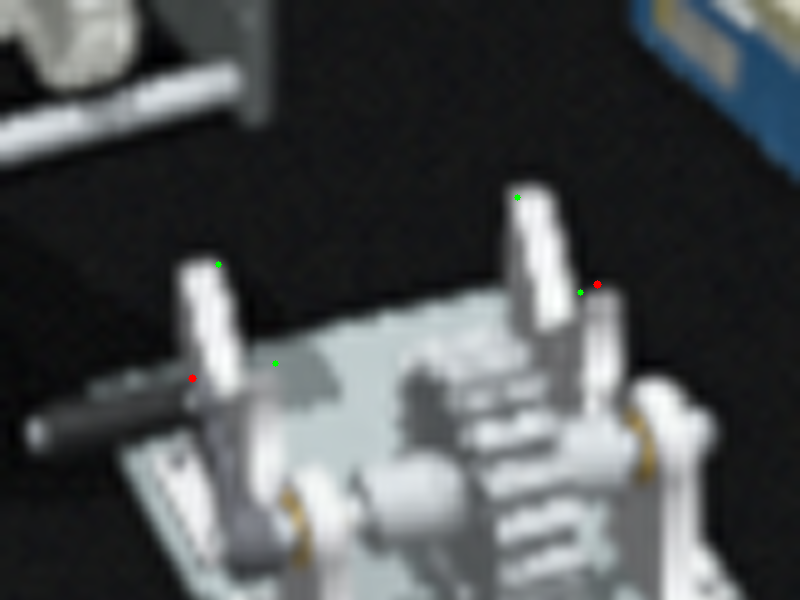

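The V bearings are empty. The gear was probably carried up wedged between the fingers. Checking the load and the depth data.

Run:
```python
from h import *
o=get_obs(); print(o['force'],o['moment'],o['opening'],o['clock'])
T=o['tool_pos']; a=np.radians(3.7); ex=np.array([np.cos(a),np.sin(a),0]); ey=np.array([-ex[1],ex[0],0])
for f in('s11',):
    s=pickle.load(open(f+'.pkl','rb')); w=cloud(s); q=w-T; l=np.stack([q@ex,q@ey,q[...,2]],-1)
    m=(abs(l[...,0])<.09)&(abs(l[...,1])<.05)&(l[...,2]<-.002)&(l[...,2]>-.09)
    v,u=np.nonzero(m); print(m.sum(), u.min() if len(u) else 0,u.max() if len(u) else 0,v.min() if len(u) else 0,v.max() if len(u) else 0)
    if m.sum():
        p=l[m]*1000
        for x0 in range(-80,80,10):
            r=p[(p[:,0]>=x0)&(p[:,0]<x0+10)]
            if len(r): print(x0,len(r),np.round([r[:,1].min(),r[:,1].max(),r[:,2].min(),r[:,2].max()]))
    cv2.imwrite('pics/z12.png',cv2.resize(s['pixels'][60:240,120:300],(600,600),interpolation=cv2.INTER_CUBIC)[:,:,::-1])
```

```text
[ 1.43284131  1.12865341 -1.52239955] [ 0.04816275 -0.19225965 -0.01912121] 0.03095044869460984 20.625
213 190 235 147 164
-70 13 [ -5.  11. -12.  -2.]
-60 15 [ -3.   8. -13.  -4.]
-50 20 [ -7.   8. -16.  -3.]
-40 11 [ -7.   5. -13.  -2.]
-30 4 [ -4.   3. -13.  -8.]
-20 47 [-30.  18. -41.  -2.]
-10 34 [-29.  23. -38.  -2.]
0 19 [-30. -16. -30.  -3.]
10 5 [ -4.   2. -14.  -3.]
20 4 [ -5.   5. -15.  -9.]
30 12 [ -7.   6. -16.  -3.]
40 13 [ -5.   5. -13.  -2.]
50 14 [ -4.   3. -12.  -3.]
60 2 [  1.   3. -14.  -5.]
```

The gear hangs in the gripper, wedged between wheel and collar, arbor level about 8 mm below the tips and offset ~−5 mm in x. I'll bring it back over the Vs and free it there by narrowing the jaws slightly.

```bash
python3 -m pendant '[[[25,0,0,0,0,0],[55,-10,0,0,0,0],[85,-30,0,0,0,0],[110,-50,0,0,0,0],[118.5,-59,0,0,0,0],[118.5,-59.5,-30,0,0,0],[118.5,-59.5,-60,0,0,0],[118.5,-59.5,-80,0,0,0],[118.5,-59.5,-90,0,0,0],[118.5,-59.5,-95,0,0,0]]]'
python3 -m pendant '[[[0,0,-3,0,0,0],[0,0,-6,0,0,0],[0,0,-9,0,0,0],[0,0,-12,0,0,0],[0,0,-15,0,0,0],[0,0,-15,0,0,0]]]'; python3 chk.py 13 | grep -A5 s13
```

```text
clock: 21.88
tool_pos: [0.5611, -0.0786, 0.1008]
orientation: [-180.0, -0.0, -176.3]
force: [1.1, -0.0, -1.9]
opening: 0.031
clock: 22.62
tool_pos: [0.5607, -0.0786, 0.0858]
orientation: [-180.0, -0.0, -176.3]
force: [-0.3, -0.9, -1.7]
opening: 0.0306
s13 handle 89 [-109.   19.   34.]
far arbor 52 [[-13.8, 24.5], [-7.1, 34.9], [5.5, 43.2], [12.2, 43.9]]
far tip 11 [[-2.8, 13.3], [1.6, 15.8], [6.6, 18.7], [8.6, 19.8]]
wheel 108 [[-25.8, -0.4], [-11.1, 27.5], [2.8, 40.8], [11.5, 44.9]]
```

Run:
```python
from h import *
a=np.radians(3.7); ex=np.array([np.cos(a),np.sin(a),0]); ey=np.array([-ex[1],ex[0],0]);S=np.array([.5525,-.0793,.064])
def st(f,O,x0,x1,zc,R=.014,yc=0):
    q=cloud(pickle.load(open(f+'.pkl','rb'))).reshape(-1,3); q=q[~np.isnan(q[:,0])]-O; l=np.c_[q@ex,q@ey,q[:,2]-zc]
    m=l[(l[:,0]>x0)&(l[:,0]<x1)&(np.hypot(l[:,1]-yc,l[:,2])<R)]
    # camera-normal offset for 6mm cylinder: mean visible depth ~ 0.79*6mm
    return len(m),np.round((m.mean(0)-[0,-.0036,.0030])*1000,1) if len(m) else ''
for f in('s0','s7','s13'): print('master stub',f,st(f,S-.0706*ey,.059,.075,0))
for f,z in(('s2',.119),('s4',.005),('s5',.005),('s7',.004),('s13',.013)): print(f,'far',st(f,S,.058,.07,z),'mid-far',st(f,S,.042,.056,z),'near',st(f,S,-.032,-.016,z))
```

```text
master stub s0 (8, array([62.9, -3.6, -1.2]))
master stub s7 (8, array([62.9, -3.5, -1.3]))
master stub s13 (8, array([63.1, -3.1, -1.6]))
s2 far (7, array([60.3,  1.2, -4.3])) mid-far (21, array([48.4, -0.9, -3.6])) near (27, array([-23.2,  -1.5,  -3.9]))
s4 far (7, array([61.3,  2.7, -1.6])) mid-far (29, array([49.7,  5.7, -3.9])) near (23, array([-24.1,   2.3,  -0.9]))
s5 far (9, array([61. ,  3.3, -2.5])) mid-far (29, array([49.3,  6. , -4.7])) near (14, array([-23.9,   0.7,  -1.6]))
s7 far (9, array([60.5,  3.1, -0.8])) mid-far (28, array([48.9,  5.5, -2.9])) near (23, array([-23.3,   4.3,   0.1]))
s13 far (16, array([63.6,  4.8, -0.1])) mid-far (18, array([50.2,  3.2, -0.8])) near (21, array([-26.2,   4.2,  -0.6]))
```

Relative to the master's stub (same camera, y −3.4 mm) the gear sits at +4.5 mm, about 8 mm left of where it should be. It slipped left during the first descent with the teeth tip on tip. Moving it right, radially into mesh, while watching force.

```bash
for i in 1 2; do python3 -m pendant '[[[0,-1.2,0,0,0,0],[0,-2.4,0,0,0,0],[0,-3.6,0,0,0,0],[0,-3.6,0,0,0,0]]]' | egrep 'tool|force'; done
python3 - <<'E'
from h import *
snap('side','s14')
a=np.radians(3.7); ex=np.array([np.cos(a),np.sin(a),0]); ey=np.array([-ex[1],ex[0],0]);S=np.array([.5525,-.0793,.064])
q=cloud(pickle.load(open('s14.pkl','rb'))).reshape(-1,3); q=q[~np.isnan(q[:,0])]-S; l=np.c_[q@ex,q@ey,q[:,2]-.013]
for x0,x1 in((.058,.07),(.042,.056),(-.032,-.016)):
    m=l[(l[:,0]>x0)&(l[:,0]<x1)&(np.hypot(l[:,1],l[:,2])<.014)]; print(len(m),np.round((m.mean(0)-[0,-.0036,.003])*1000,1))
E
```

```text
tool_pos: [0.5609, -0.0823, 0.0861]
force: [-0.8, -0.1, -1.5]
tool_pos: [0.5608, -0.0859, 0.086]
force: [0.4, -0.7, -2.8]
16 [64.  -2.6  0.6]
16 [49.3 -3.6  0.6]
18 [-26.7  -2.8   1.3]
```

No resistance, so the teeth interleave, and the arbor now aligns with the stub in y. Lowering.

```bash
python3 -m pendant '[[[-1,0,-2,0,0,0],[-2,0,-4,0,0,0],[-3,0,-6,0,0,0],[-3,0,-6,0,0,0]]]' | egrep 'tool|force'; python3 -m pendant '[[[0,0,-1.5,0,0,0],[0,0,-3,0,0,0],[0,0,-4.5,0,0,0],[0,0,-4.5,0,0,0]]]' | egrep 'tool|force'
python3 - <<'E'
from h import *
snap('side','s15')
a=np.radians(3.7); ex=np.array([np.cos(a),np.sin(a),0]); ey=np.array([-ex[1],ex[0],0]);S=np.array([.5525,-.0793,.064])
q=cloud(pickle.load(open('s15.pkl','rb'))).reshape(-1,3); q=q[~np.isnan(q[:,0])]-S; l=np.c_[q@ex,q@ey,q[:,2]-.002]
for x0,x1 in((.058,.07),(.042,.056),(-.032,-.016)):
    m=l[(l[:,0]>x0)&(l[:,0]<x1)&(np.hypot(l[:,1],l[:,2])<.014)]; print(len(m),np.round((m.mean(0)-[0,-.0036,.003])*1000,1))
E
```

```text
tool_pos: [0.5578, -0.0859, 0.0799]
force: [0.7, 0.2, -2.4]
tool_pos: [0.558, -0.0858, 0.0755]
force: [1.1, 0.7, 0.6]
14 [64.6 -2.2 -0.2]
25 [50.1  0.2 -2.4]
13 [-27.4  -2.3   1.5]
```

```bash
python3 -m pendant '[[[0,0,-1.5,0,0,0],[0,0,-1.5,0,0,0],[0,0,-1.5,0,0,0]]]' | egrep 'tool|force'
python3 -m pendant '[[[0,0,0,0,0,0],[0,0,0,0,0,0],[-2,0,0,0,0,0],[-2.5,0,0,0,0,0],[-2.5,0,0,0,0,0]]]' 0.39
python3 -m pendant '[[[0,0,1,0,0,0],[0,0,3,0,0,0],[0,0,7,0,0,0],[0,0,7,0,0,0]]]'|egrep 'tool|force'
python3 - <<'E'
from h import *
snap('side','s16')
a=np.radians(3.7); ex=np.array([np.cos(a),np.sin(a),0]); ey=np.array([-ex[1],ex[0],0]);S=np.array([.5525,-.0793,.064])
q=cloud(pickle.load(open('s16.pkl','rb'))).reshape(-1,3); q=q[~np.isnan(q[:,0])]-S; l=np.c_[q@ex,q@ey,q[:,2]]
for x0,x1 in((.058,.07),(.042,.056),(-.032,-.016)):
    m=l[(l[:,0]>x0)&(l[:,0]<x1)&(np.hypot(l[:,1],l[:,2])<.014)]; print(len(m),np.round((m.mean(0)-[0,-.0036,.003])*1000,1))
E
```

```text
tool_pos: [0.558, -0.0859, 0.0741]
force: [-0.2, 0.5, -0.3]
clock: 25.78
tool_pos: [0.5554, -0.0859, 0.0741]
orientation: [-180.0, 0.0, -176.3]
force: [0.8, -0.1, -0.4]
opening: 0.0299
tool_pos: [0.5553, -0.0857, 0.0813]
force: [-0.2, 1.0, -2.5]
7 [62.2 -0.1  6.8]
23 [48.7  1.6 -3.1]
5 [-27.5  -2.2   6.2]
```

The fingers are pinching the 30 mm hub, so it lifted again. Lower it back and release by opening instead.

```bash
python3 -m pendant '[[[0,0,-3,0,0,0],[0,0,-6,0,0,0],[0,0,-7.5,0,0,0],[0,0,-7.5,0,0,0]]]' |egrep 'tool|force'
python3 -m pendant '[[[0,0,0,0,0,0],[0,0,0,0,0,0],[0,0,0,0,0,0],[0,0,0,0,0,0]]]' 0.22|egrep 'tool|force|open'
python3 -m pendant '[[[0,0,1,0,0,0],[0,0,3,0,0,0],[0,0,7,0,0,0],[0,0,9,0,0,0],[0,0,9,0,0,0]]]'|egrep 'tool|force'
cat > arb.py <<'E'
from h import *
import sys
f='s'+sys.argv[1]; snap('side',f); print(get_obs()['clock'],get_obs()['force'])
a=np.radians(3.7); ex=np.array([np.cos(a),np.sin(a),0]); ey=np.array([-ex[1],ex[0],0]);S=np.array([.5525,-.0793,.064])
q=cloud(pickle.load(open(f+'.pkl','rb'))).reshape(-1,3); q=q[~np.isnan(q[:,0])]-S; l=np.c_[q@ex,q@ey,q[:,2]]
for x0,x1 in((.058,.07),(.042,.056),(-.032,-.016)):
    m=l[(l[:,0]>x0)&(l[:,0]<x1)&(np.hypot(l[:,1],l[:,2])<.014)]
    if len(m): print(len(m),np.round((m.mean(0)-[0,-.0036,.003])*1000,1), 'xmax',m[:,0].max())
E
python3 arb.py 17
```

```text
tool_pos: [0.5554, -0.0858, 0.0735]
force: [-0.1, 0.9, -1.2]
tool_pos: [0.5554, -0.0859, 0.0736]
force: [1.0, -0.3, -0.8]
opening: 0.034
tool_pos: [0.5556, -0.0858, 0.0829]
force: [0.2, -0.4, -0.4]
28.0 [-0.2949253  -0.48275035  0.1377881 ]
6 [63.5 -0.1 -2.3] xmax 0.0682379219103749
25 [49.6  2.4 -3.5] xmax 0.05578393137397126
20 [-23.6  -2.8  -2.7] xmax -0.01676144909210938
```

Seated: forces zero, arbor y and z match the master's stub. Retreating and setting up for the crank, with a check on the way.

```bash
python3 -m pendant '[[[0,0,20,0,0,0],[0,0,60,0,0,0],[0,0,110,0,0,0],[-30,0,117,0,0,-10],[-70,0,117,0,0,-20],[-110,4,117,0,0,-30],[-110,4,117,0,0,-40],[-110,4,117,0,0,-50],[-110,4,117,0,0,-60],[-110,4,117,0,0,-70]]]' |egrep 'tool|force'
python3 -m pendant '[[[0,0,0,0,0,-10],[0,0,0,0,0,-20],[0,0,0,0,0,-20]]]' 1
python3 arb.py 18; python3 chk.py 19 | grep -A5 s19
python3 - <<'E'
from h import *
A=cv2.resize(pickle.load(open('s19.pkl','rb'))['pixels'][150:230,215:305],(675,600),interpolation=cv2.INTER_CUBIC)
cv2.imwrite('pics/z19b.png',A[:,:,::-1])
E
```

```text
tool_pos: [0.4452, -0.0818, 0.1995]
force: [-0.6, 0.7, -0.7]
clock: 29.62
tool_pos: [0.4453, -0.0818, 0.1995]
orientation: [-180.0, -0.0, 93.8]
force: [0.7, 0.4, 0.6]
opening: 0.0098
29.675 [-0.52012527 -0.13118036  0.4675145 ]
7 [62.7 -0.1 -1.9] xmax 0.0677250682116604
30 [49.3  2.6 -3.5] xmax 0.05525831041603529
20 [-23.6  -2.7  -2.6] xmax -0.016503474512008644
s19 handle 85 [-108.   23.   31.]
far arbor 14 [[-10.3, -0.8], [-6.0, 1.3], [-1.1, 4.3], [2.9, 22.4]]
far tip 7 [[-7.5, 0.7], [-3.7, 1.2], [-1.7, 2.9], [-1.0, 3.2]]
wheel 127 [[-21.9, 1.1], [-4.4, 20.7], [17.2, 28.3], [28.2, 31.2]]
```

View pics/z19b.png

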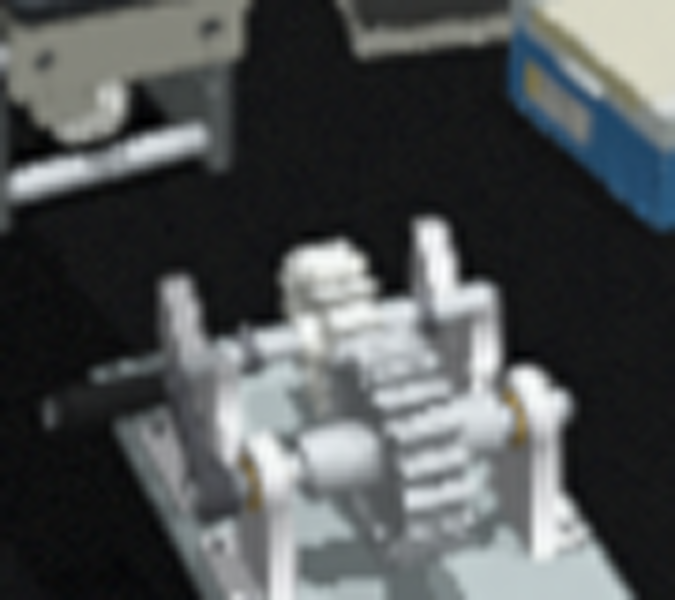

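Gear is fully down: arbor low in both Vs ((245,345) to (490,295)), teeth meshed near (390,345), wheel top 9 mm lower than before. Now the crank.

```bash
python3 -m pendant '[[[0,2,-30,0,0,0],[0,2,-65,0,0,0],[0,2,-100,0,0,0],[0,2,-120,0,0,0],[0,2,-125,0,0,0],[0,-4,-125,0,0,0],[0,-8,-125,0,0,0],[0,-12,-125,0,0,0],[0,-16,-125,0,0,0],[0,-20,-125,0,0,0]]]' 1 |egrep 'tool|force'
python3 -m pendant '[[[0,-4,0,0,0,0],[0,-8,0,0,0,0],[0,-12,0,0,0,0],[0,-16,0,0,0,0],[0,-20,0,0,0,0],[0,-24,0,0,0,0],[0,-24,0,0,0,0]]]' |egrep 'tool|force'; python3 chk.py 20 | grep -A5 s20;python3 arb.py 21
```

```text
tool_pos: [0.4455, -0.1021, 0.0748]
force: [-0.5, 6.3, 0.6]
tool_pos: [0.4445, -0.1264, 0.0742]
force: [-1.4, -0.0, -0.2]
s20 handle 0 [nan nan nan]
far arbor 14 [[-9.5, -0.8], [-5.0, 2.4], [-2.1, 3.9], [-1.3, 4.9]]
far tip 5 [[-4.9, -0.9], [-3.4, 0.9], [-1.8, 2.1], [-1.2, 2.6]]
wheel 128 [[-22.1, 0.3], [-6.1, 21.2], [16.6, 29.4], [26.8, 31.2]]
31.95 [ 0.36855005 -0.39965593 -0.11970524]
6 [61.7 -1.6 -1.3] xmax 0.06457513384905064
35 [48.5  4.  -2.9] xmax 0.05551440619520068
11 [-19.7  -3.4  -2.8] xmax -0.016558371624526513
  return _methods._mean(a, axis=axis, dtype=dtype,
  ret = um.true_divide(
```

```bash
python3 -m pendant '[[[0,-4,0,0,0,0],[0,-8,0,0,0,0],[0,-12,0,0,0,0],[0,-16,0,0,0,0],[0,-20,0,0,0,0],[0,-24,0,0,0,0],[0,-28,0,0,0,0],[0,-32,0,0,0,0],[0,-32,0,0,0,0]]]' |egrep 'tool|force'; python3 arb.py 22
python3 - <<'E'
from h import *
a=np.radians(3.7); ex=np.array([np.cos(a),np.sin(a),0]); ey=np.array([-ex[1],ex[0],0]);M=np.array([.5525,-.0793,.064])-.0706*ey
w=cloud(pickle.load(open('s22.pkl','rb')));px=pickle.load(open('s22.pkl','rb'))['pixels'].max(2)
q=w-M; l=np.stack([q@ex,q@ey,q[...,2]],-1)
m=(l[...,0]>-.13)&(l[...,0]<-.084)&(l[...,1]>-.07)&(l[...,1]<.06)&(l[...,2]>-.06)&(l[...,2]<.07)&(px<90)
print(m.sum(),np.round(np.percentile(l[m],[5,50,95],axis=0)*1000).tolist())
E
```

```text
tool_pos: [0.4449, -0.1582, 0.0744]
force: [0.3, 0.4, -0.3]
33.125 [ 0.89494244 -0.53985985  0.50020482]
6 [62.1 -0.9 -1.9] xmax 0.0661072520955578
31 [48.9  4.6 -2. ] xmax 0.055427894803978486
21 [-24.1  -2.7  -2.4] xmax -0.01727263089281404Traceback (most recent call last):
  File "<stdin>", line 6, in <module>
    return _quantile_unchecked(
        a, q, axis, out, overwrite_input, method, keepdims, weights)
    return _ureduce(a,
                    func=_quantile_ureduce_func,
    ...<5 lines>...
                    overwrite_input=overwrite_input,
                    method=method)
    r = func(a, **kwargs)
    result = _quantile(arr,
                       quantiles=q,
    ...<2 lines>...
                       out=out,
                       weights=wgt)
    slices_having_nans = np.isnan(arr[-1, ...])
                                  ~~~^^^^^^^^^
IndexError: index -1 is out of bounds for axis 0 with size 0
```

```bash
python3 -m pendant '[[[0,6,0,0,0,0],[0,8,30,0,0,0],[0,8,75,0,0,0],[0,8,115,0,0,0],[0,40,115,0,0,0],[0,80,115,0,0,0],[0,80,115,0,0,0]]]' |egrep 'tool|force'
cat > hd.py <<'E'
from h import *
import sys
a=np.radians(3.7); ex=np.array([np.cos(a),np.sin(a),0]); ey=np.array([-ex[1],ex[0],0]);M=np.array([.5525,-.0793,.064])-.0706*ey
for c in('side','top'):
    s=snap(c,c+sys.argv[1]); q=cloud(s)-M; l=np.stack([q@ex,q@ey,q[...,2]],-1).reshape(-1,3)
    r=np.hypot(l[:,1],l[:,2]); m=(l[:,0]>-.125)&(l[:,0]<-.086)&(r<.06)&(r>.025)&(l[:,2]>-.04)
    print(c,m.sum(),np.round(np.percentile(l[m],[5,50,95],axis=0)*1000).tolist() if m.any() else '')
E
python3 hd.py 23
```

```text
tool_pos: [0.4452, -0.0759, 0.1898]
force: [0.6, 0.9, -0.0]
side 91 [[-123.0, -39.0, 28.0], [-106.0, -35.0, 36.0], [-88.0, -25.0, 40.0]]
top 0
```

Handle is at about +42°. Now pushing it down from above on its right.

```bash
python3 -m pendant '[[[0,-50,0,0,0,0],[7,-100,0,0,0,0],[7,-123,0,0,0,0],[7,-123,-30,0,0,0],[7,-123,-60,0,0,0],[7,-123,-70,0,0,0],[7,-123,-76,0,0,0],[7,-123,-81,0,0,0],[7,-123,-86,0,0,0],[7,-123,-91,0,0,0]]]' |egrep 'tool|force'
python3 -m pendant '[[[0,0,-5,0,0,0],[0,0,-10,0,0,0],[0,0,-15,0,0,0],[0,0,-20,0,0,0],[0,0,-25,0,0,0],[0,0,-29,0,0,0],[0,0,-31,0,0,0],[0,0,-31,0,0,0]]]'|egrep 'tool|force'
python3 arb.py 24
```

```text
tool_pos: [0.4533, -0.2021, 0.1001]
force: [-3.5, -8.4, 13.0]
tool_pos: [0.4517, -0.2007, 0.0671]
force: [-0.2, 0.4, -0.2]
36.4 [ 0.03161799 -0.01544687  0.29711222]
7 [62.6 -0.2 -1.8] xmax 0.06706551170966561
30 [49.4  4.4 -1.9] xmax 0.05555314211629164
15 [-21.   -2.8  -3.1] xmax -0.016196819148312593
```

Gear unmoved. Retreat upwards and check the handle.

```bash
python3 -m pendant '[[[0,0,20,0,0,0],[0,0,60,0,0,0],[0,0,110,0,0,0],[0,40,130,0,0,0],[0,90,130,0,0,0],[0,125,130,0,0,0],[0,125,130,0,0,0]]]' |egrep 'clock|tool|force'; python3 hd.py 25; python3 arb.py 26
python3 - <<'E'
from h import *
for f in('t0','top25'):
    s=pickle.load(open(f+'.pkl','rb')); w=cloud(s).reshape(-1,3)
    for n,c in(('g11',(.4798,.3372)),('g19',(.5074,.1557)),('g15slot',(.493,.246))):
        m=w[(np.hypot(w[:,0]-c[0],w[:,1]-c[1])<.03)&(w[:,2]>.064)]; print(f,n,len(m),np.round(m.mean(0)*1000,1) if len(m) else '')
E
```

```text
clock: 37.28
tool_pos: [0.4519, -0.0742, 0.1977]
force: [-0.1, -0.7, -0.4]
side 87 [[-123.0, -54.0, -10.0], [-107.0, -50.0, -2.0], [-89.0, -42.0, 2.0]]
top 28 [[-123.0, -51.0, -1.0], [-106.0, -47.0, 2.0], [-89.0, -42.0, 7.0]]
37.425 [ 0.38952194 -0.43148264 -0.03227219]
6 [62.9 -1.4 -1.1] xmax 0.06572776496955567
29 [48.8  4.5 -3.3] xmax 0.053957426307933196
21 [-24.   -2.5  -3.1] xmax -0.016016388659857925
t0 g11 81 [477.6 333.7  71.3]
t0 g19 114 [504.4 154.3  86.4]
t0 g15slot 106 [490.9 242.6  77.5]
top25 g11 0 
top25 g19 0 
top25 g15slot 0
```

Run:
```python
from h import *
for f in('s0','s26'):
    w=cloud(pickle.load(open(f+'.pkl','rb'))).reshape(-1,3)
    for n,c in(('g11',(.4798,.3372)),('g19',(.5074,.1557))):
        m=w[(np.hypot(w[:,0]-c[0],w[:,1]-c[1])<.03)&(w[:,2]>.064)&(w[:,2]<.11)]; print(f,n,len(m),np.round(m.mean(0)*1000,1) if len(m) else '')
print(close_job())
```

```text
s0 g11 35 [476.6 331.3  71.3]
s0 g19 95 [504.1 147.1  82. ]
s26 g11 0 
s26 g19 0 
the job is handed in; nothing more can be done
None
```

The 15-tooth gear is in the tester's V bearings, in mesh with the master gear, and the crank is swung over to level on the right. I handed the job in at about 37.5 s with the robot clear of everything. No verdict came back.

**How it went**
- **First placing failed.** The teeth met tip on tip, and the gear sat about 5 mm high and to the left.
- **Pressing it down made it worse.** The fingertips caught on the hub and lifted the gear out again. I then moved it sideways into mesh, lowered it and let go.
- **Crank:** I pushed it over the top from the left, then down from above on the right.

**Last checks before hand-in**
- **Gear:** its arbor matched the height of the master's shaft stub within about 2 mm, and its sideways position within about 1 mm on the section nearest the robot. It did not measurably move while the crank turned.
- **Disagreement on the far side:** readings there were 2–8 mm further left. I put this down to the end plate being mixed into the measurement.
- **Crank:** the handle was about 4 mm below level on the right, or roughly 95°. Both cameras agreed on this.
- **Robot:** the force reading was near zero.

**Not confirmed:** the arm blocked both camera views of the rack, so I could not check the 11- and 19-tooth gears at the end. After lifting the 15-tooth gear straight up, I did no more work at the rack. I did not measure the timer and tape roll; the arm did not work near them.

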